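# Hold-to-test a battery cell in a spring-return test jig

### The job

Take the green battery cell out of the grey parts tray, lay it in the black cradle of the test jig (either way round) and let go of it. Then pull the jig's orange spring-return handle out until its yellow pointer lies on the red marks, and finish while still holding it there with the gripper, so that the cell can be measured. Leave the other parts in the tray where they are.

Things in the scene. Friction and masses are not known exactly. Their poses are not given: they have to be found in the camera images.
- cell: Battery cell to be tested: a green cylinder 18 mm in diameter and 65 mm long, 46 g (may vary), with steel ends and a white ring near one end. It lies on its side in the tray among other parts, at any heading. Origin at its centre (on the axis, mid-length), x along its axis; at the start the origin is 9 mm above the tray's floor. It rolls if nudged sideways.
- tray: Grey open parts tray, fixed, 220 x 220 mm outside, 30 mm high, walls and floor 4 mm thick. Origin at the centre of its underside. It stands on one side of the bench and the jig on the other; which is left and which is right changes.
- jig: Fixed test jig on an aluminium base plate 320 x 120 x 12 mm (x = -185 to +135 mm). Origin on the bench under the cradle's centre; x points from the handle end to the back, away from the robot (turned up to 17 degrees either way). Grey end stops, up to 57 mm above the bench, stand at x = -37.5 and +37.7 mm, leaving a 65 mm cell 5 mm at either end.
- cradle (a point): Centre of the cell when it rests in the cradle: 45 mm above the bench; axes as the jig, the cell lying along x, either way round. The cradle is two black V saddles, 10 mm long, centred at jig x = -25 and +25 mm, open upwards (mouth about 28 mm wide, 47 mm above the bench), with 40 mm free between them for fingers down to 20 mm above the bench.
- slide (a joint): Pull-out of the spring-return slide in m: 0 home, growing as the handle is pulled along the jig's -x, towards the robot; 0.040 with the pointer on the red marks; 0.055 at the end stop. The spring pulls it back with about 3 N at home, 7 N at the mark. A probe in a grey holder at the back of the jig moves with it towards the cell, but does not push the cell.
- handle (a point): Grip point of the orange handle, moving with the slide: an upright tab 12 mm thick (jig x), 36 mm wide (jig y), top 78 mm above the bench. The point is mid-tab, 66 mm above the bench, at home 109 mm before the cradle's centre. 58 mm are free behind the tab and its front is open: pinch it from above across its thickness, fingers closing along the jig's x.
- pointer (a point): Middle of the yellow pointer, a thin bar 2 mm wide across the slide (112 mm long along the jig's y) at the foot of the handle, 17 mm above the bench; moves with the handle.
- mark (a point): Centre line of the two red marks, 8 mm wide bands painted on the base plate to the left and right of the slide, 40 mm before the pointer's home position; this point lies where the pointer's middle is to be, on the jig's axis 17 mm above the bench.
- motor: Bystander in the tray: small flat-sided silver motor with a white end, 38 x 24 x 20 mm. Origin under its centre.
- spool: Bystander in the tray: blue spool of solder standing on its flange, 46 mm in diameter, 26 mm high. Origin under its centre.
- capacitor: Bystander in the tray: blue capacitor can standing upright, 26 mm in diameter, 30 mm high. Origin under its centre.
- relay: Bystander in the middle of the tray: black relay, a block 19 x 15 x 15 mm. Origin under its centre.
There are look-alikes about, which are no part of the job. Of the things that look like the cell, the largest one is meant.

How it is judged:
By the outcome, as a careful person would: the job done as asked, in the order asked, and still so for the second after the job is handed in, while the arm keeps its last pose, push and grip.
It also fails if it takes over 48 s, if anything falls off the work surface, if the arm or the gripper's body presses on something with over 40 N, if the wrist force passes 120 N, or if a joint passes its speed limit or range.

### The arm

A 6-joint arm with a two-finger parallel gripper is mounted at the origin on the work surface. World frame = base frame: x ahead of the robot, y to its left, z up, the work surface at z = 0. Lengths are in m, angles in rad, forces in N, time in s.
With the tool pointing down it reaches from about 0.375 to 0.9 m from the base axis. Payload 3.1 kg.
Tool frame: the origin (TCP) lies on the front face of the gripper's body, between the roots of the fingers; the fingertips stand 70 mm ahead of it and the grasp point (between the pads) lies 51 mm ahead of it (env.nose_length is the distance from the TCP to the fingertips, in m); z points along the fingers, y is the line along which they close (so a half turn about z gives the same grasp; the last joint's range is limited). The gripper opens to 87 mm and grips with 3 to 60 N. Pads are 19 mm wide; open, the fingers measure 117 mm over their backs; the gripper's body (75 mm by 190 mm) begins 51 mm behind the grasp point.
Start: joints at [-0.178, 0.527, 1.433, -0, 1.181, -0.178], TCP at [0.625, 0, 0.292] pointing down, gripper open.
Joint ranges: [-3.08, 3.08], [-0.75, 2.2], [0.22, 2.44], [-1.43, 4.57], [0, 2.65], [-2.85, 2.85]. Speed limits (rad/s): [2.79, 2.79, 3.14, 3.14, 3.14, 3.14].

### API

Orientations are given as a 3x3 rotation matrix whose columns are the frame's x, y, z axes.
In Python, from bench import env, viewer gives the robot as it stands.
- The arm moves only by the tool carry_out, never from a script. Its argument "plan" is a list of rows, each a list of 7 numbers: the shift along the tool's x, y, z in mm, then the turn, a rotation vector about the tool's x, y, z in rad, then the closure, from 0 (fully open) to 1 (shut). In form: [[tx, ty, tz, rx, ry, rz, fingers], ...]. A call has 1 to 12 rows; each row shifts and turns the commanded pose from where the row before left it, along the tool's axes as they then stand; what a row does not reach is not made up. A row lasts 1/8 s, in which the tool goes at most 62.5 mm and 10.7 degrees, less where a joint would pass 70% of its speed; a pose out of reach is approached as far as the arm can. A call is refused whole if a number of a shift passes 62.5 or a number of a turn 0.188, either way. A call with a gripper value outside its range is refused whole. The fingers move at their own pace and stop on an object; "newtons" is the grip in N (left out, the last holds). Time passes only in rows, so rows that do not move let the fingers close. It gives the time, the measured TCP pose, the force, the opening and the grip force at its end, in the units of the state.
- env.get_obs(): the state, without advancing time (a new reading comes with each control period).
- viewer.capture(name): name is "scene" or "side" or "wrist"; returns the picture (400x640x3 uint8, red, green, blue); there is no depth.
- viewer.calibration(name): a dict with "mtx" (3x3 intrinsics, pixels), "k1" (the pictures are not rectified: a ray, as slopes to the right and down, at radius r is drawn at 1 + k1 r^2 times it, then the intrinsics apply), "xyz" and "rotation" of the camera in the world. Camera axes: x right, y down, z forward; pixel columns grow to the right and rows downward; lengths in m; the calibration is good to about 2 mm. A picture is of the moment at which its call begins: read the wrist's pose just before it. calibration takes no time and is no camera call; for the wrist camera it gives the pose at the moment of the call.
- env.hand_in(): hands the job in; it is judged then, once.
Trained networks look in the newest picture that a camera, given by its name, has taken for a name from the list of things; names that differ only in an ending like _2 or _b are one class to them, and where a whole thing is asked for, a point or a joint stands for the part that bears it (a point fixed in the world has none). Each returns a list of dicts, best first, with "score" (0 to 1); they miss things now and then, are a little off and sometimes report something else, mostly with a low value. They report only what shows in the picture. A call takes as long as a camera call. They do not tell look-alikes from the thing itself.
- viewer.cut_out(camera, label): "pixels" (400x640 bool, what is visible of it).
- viewer.landmark_of(camera, label): "point" ([x, y, z] in m, in the coordinates of the camera as it stood for that picture, good to about 4 mm: a listed point, or the origin of a listed thing).
The state is a dict: "t": time; "joints": joint angles; "qvel": joint speeds; "tau": joint torques, N m; "eef_pos": TCP position; "eef_rot": TCP orientation; "force": force on the tool from outside, world axes, zero at the start; "torque": the same for the moment, N m; "grip_width": finger opening in m; "grasp_force": force on a finger pad.
Only numpy, scipy, OpenCV 4.12 (cv2) and the standard library are available. Lean on these libraries where they do the work, as an engineer would, in place of code of your own. Each camera call takes 0.05 s, during which the arm holds its last target. There are 200 camera calls.

## Working session

There is one attempt and no reset: what is moved stays moved. The work goes in short steps, Python scripts to look and compute and a tool call to move; the robot and the scene stay as the last step left them, time stands still between calls to the robot, and variables do not carry over. Pictures are saved under pics/ and viewed, at most 10 in all, crops included, and the job is handed in when it is done.

Besides the shell and the picture viewer there is one more tool, called after "Request:" as a command line: name --pt "numbers of a row" for each row, then --argument value for the rest. carry_out: Moves the arm, as the interface text tells. Its arguments: {"type":"object","properties":{"plan":{"type":"array"},"newtons":{"type":"number"}},"required":["plan"]}

```bash
ls; mkdir -p pics; cat > h.py <<'E'
import numpy as np, cv2
from bench import env, viewer
def cap(n,f=None):
    c=viewer.calibration(n); im=viewer.capture(n)
    if f: cv2.imwrite('pics/'+f,cv2.cvtColor(im,cv2.COLOR_RGB2BGR))
    return im,c
def w(c,p): return np.array(c['rotation'])@np.array(p)+np.array(c['xyz'])
def ray(c,uv,z):
    """pixel -> world point on height z"""
    K=np.array(c['mtx']); d=np.array([(uv[0]-K[0,2])/K[0,0],(uv[1]-K[1,2])/K[1,1]])
    s=d.copy()
    for _ in range(20): s=d/(1+c['k1']*(s@s))
    v=np.array(c['rotation'])@np.array([*s,1]); o=np.array(c['xyz'])
    return o+v*(z-o[2])/v[2]
def proj(c,p):
    q=np.array(c['rotation']).T@(np.array(p)-np.array(c['xyz'])); s=q[:2]/q[2]; s=s*(1+c['k1']*(s@s))
    K=np.array(c['mtx']); return np.array([K[0,0]*s[0]+K[0,2],K[1,1]*s[1]+K[1,2]])
E
python3 - <<'E'
from h import *
np.set_printoptions(precision=4,suppress=True)
for n in ['scene','side']:
    im,c=cap(n,n+'0.png'); print(n,c['xyz'])
    for l in ['cell','tray','cradle','handle','pointer','mark','jig']:
        for d in viewer.landmark_of(n,l)[:4]:
            p=w(c,d['point']); print(l,round(d['score'],2),p,proj(c,p).round())
print(env.get_obs()['t'])
E
```

```text
pics
scene [0.9933 0.4482 0.8214]
cell 0.91 [0.617  0.1927 0.0106] [381. 295.]
cell 0.72 [0.617  0.32   0.0088] [437. 348.]
cell 0.62 [0.7441 0.2019 0.0054] [331. 346.]
tray 0.88 [0.5641 0.1479 0.0043] [383. 263.]
cradle 0.59 [ 0.599  -0.2189  0.0452] [246. 148.]
handle 0.96 [ 0.4932 -0.2507  0.0681] [276. 110.]
pointer 0.8 [ 0.4946 -0.2427  0.0184] [279. 129.]
mark 0.61 [ 0.4541 -0.2536  0.0163] [290. 119.]
side [0.4424 0.7841 0.4764]
cell 0.67 [0.618  0.1926 0.0155] [287. 250.]
cell 0.59 [0.6138 0.3201 0.0064] [270. 297.]
cell 0.58 [0.744  0.2021 0.0083] [228. 248.]
tray 0.74 [ 0.5705  0.1543 -0.0006] [313. 249.]
cradle 0.73 [ 0.6005 -0.215   0.0449] [329. 162.]
handle 0.86 [ 0.4925 -0.2442  0.0684] [366. 155.]
handle 0.32 [ 0.4544 -0.2536  0.0162] [378. 171.]
pointer 0.83 [ 0.4969 -0.2451  0.0135] [363. 171.]
mark 0.9 [ 0.4566 -0.256   0.0165] [377. 170.]
mark 0.39 [0.6186 0.1925 0.0155] [287. 250.]
jig 0.71 [ 0.599  -0.2165 -0.0029] [329. 177.]
0.8
```

View pics/scene0.png

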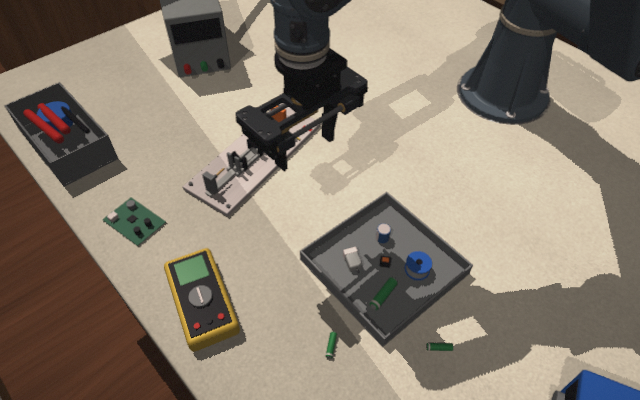

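The scene shows the tray with a green cylinder at (383,293). Two smaller green look-alikes lie outside the tray, at (331,345) and (438,347). The one in the tray is the largest and the only one in the tray, so it fits the description. I'll confirm this in a crop.

```bash
python3 - <<'E'
from h import *
np.set_printoptions(precision=4,suppress=True)
im=cv2.imread('pics/scene0.png'); cv2.imwrite('pics/crop0.png',cv2.resize(im[190:360,290:480],None,fx=4,fy=3.5,interpolation=cv2.INTER_CUBIC)[:600])
c=viewer.calibration('scene')
for d in viewer.cut_out('scene','cell')[:4]:
    m=d['pixels'].astype(np.uint8); ys,xs=np.nonzero(m)
    P=np.array([ray(c,(x,y),0.013)[:2] for x,y in zip(xs,ys)]).astype(np.float32)
    print(d['score'],len(xs),xs.mean(),ys.mean(),cv2.minAreaRect(P))
o=env.get_obs(); print(o['eef_rot'],o['eef_pos'])
k=viewer.calibration('wrist');print(k)
E
```

```text
0.78 218 439.8302752293578 346.29357798165137 ((0.613568902015686, 0.3209598958492279), (0.01355968788266182, 0.04494182765483856), 48.835208892822266)
0.77 199 331.035175879397 345.2110552763819 ((0.7447025179862976, 0.2029435932636261), (0.04535485431551933, 0.012732746079564095), 36.626678466796875)
0.64 369 382.94850948509486 293.3983739837398 ((0.6125175356864929, 0.19251230359077454), (0.07281240820884705, 0.01913457177579403), 13.182231903076172)
[[ 0.      1.      0.0001]
 [ 1.     -0.     -0.    ]
 [-0.      0.0001 -1.    ]] [0.625  0.     0.2923]
{'mtx': array([[304.8084,   0.    , 321.5104],
       [  0.    , 304.8084, 199.5665],
       [  0.    ,   0.    ,   1.    ]]), 'k1': -0.060081755818835625, 'xyz': array([0.6239, 0.0787, 0.3849]), 'rotation': array([[ 1.    ,  0.0007, -0.0005],
       [ 0.0005, -0.9566, -0.2915],
       [-0.0006,  0.2915, -0.9566]])}
```

View pics/crop0.png

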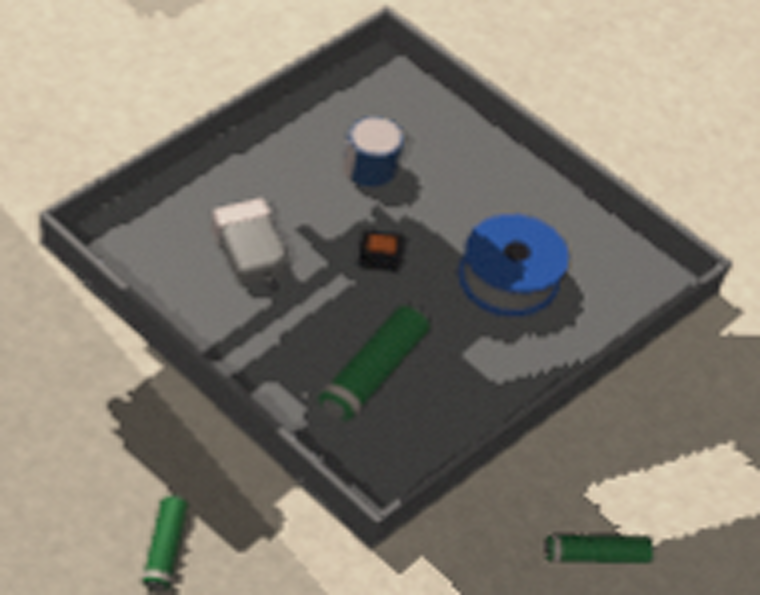

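The crop confirms it. The cylinder in the tray measures about 73x19 mm (heading ~13°) and the look-alikes about 45x13 mm. I'll move over it and turn to align.

Request:
carry_out --pt "48 -2 10 0 0 0 0.5" --pt "48 -2 10 0 0 0 0.5" --pt "48 -2 10 0 0 0 0.5" --pt "49 -2 10 0 0 0 0.5" --pt "0 0 0 0 0 0.168 0.5" --pt "0 0 0 0 0 0.168 0.5" --pt "0 0 0 0 0 0.168 0.5" --pt "0 0 0 0 0 0.168 0.5" --pt "0 0 0 0 0 0.168 0.5" --pt "0 0 0 0 0 0.168 0.5" --pt "0 0 0 0 0 0.168 0.5" --pt "0 0 0 0 0 0.168 0.5"

```text
t: 2.35
eef_pos: [0.617, 0.193, 0.2523]
eef_rot: [[0.976, 0.219, 0.0], [0.219, -0.976, 0.0], [0.0, 0.0, -1.0]]
force: [-0.1, 0.8, -0.1]
grip_width: 0.0431
grasp_force: 0.0
```

```bash
python3 - <<'E'
from h import *
np.set_printoptions(precision=4,suppress=True)
im,c=cap('wrist','w1.png')
for l in ['cell','motor','spool','capacitor','relay','tray']:
    for d in viewer.landmark_of('wrist',l)[:2]:
        p=w(c,d['point']); print(l,round(d['score'],2),p,proj(c,p).round())
for d in viewer.cut_out('wrist','cell')[:2]:
    m=d['pixels'].astype(np.uint8); ys,xs=np.nonzero(m)
    P=np.array([ray(c,(x,y),0.015)[:2] for x,y in zip(xs,ys)]).astype(np.float32)
    print(d['score'],len(xs),xs.mean(),ys.mean(),cv2.minAreaRect(P))
# jig from scene & side
for n in ['scene','side']:
    im,c=cap(n,n+'1.png')
    for l in ['jig','cradle','handle','pointer','mark']:
        for d in viewer.landmark_of(n,l)[:1]: print(n,l,round(d['score'],2),w(c,d['point']))
o=env.get_obs(); print(o['eef_rot'],o['eef_pos'],o['joints'],o['t'],o['grip_width'])
E
```

```text
cell 0.73 [0.7433 0.2    0.0051] [340.  61.]
cell 0.71 [0.6119 0.1937 0.0151] [319. 185.]
motor 0.66 [0.6055 0.1068 0.0045] [390. 204.]
motor 0.39 [0.6101 0.1885 0.0123] [323. 187.]
spool 0.64 [0.5257 0.1947 0.0077] [303. 250.]
relay 0.68 [0.5618 0.1463 0.0041] [348. 230.]
tray 0.92 [ 0.5657  0.1486 -0.0016] [347. 225.]
0.94 487 340.59137577002053 61.12731006160164 ((0.7417256236076355, 0.19981320202350616), (0.040926214307546616, 0.011961217038333416), 37.27894592285156)
0.82 404 209.76980198019803 160.3391089108911 ((0.6132572889328003, 0.31699833273887634), (0.012381953187286854, 0.045680709183216095), 47.93913269042969)
scene jig 0.93 [ 0.6024 -0.2249  0.0043]
scene cradle 0.81 [ 0.6005 -0.2222  0.0457]
scene handle 0.74 [ 0.4944 -0.2478  0.0658]
scene pointer 0.93 [ 0.4927 -0.2415  0.0202]
scene mark 0.75 [ 0.453  -0.254   0.0206]
side jig 0.6 [ 0.6011 -0.2167 -0.0039]
side cradle 0.75 [ 0.5969 -0.2177  0.0443]
side handle 0.69 [ 0.4926 -0.2449  0.0649]
side pointer 0.6 [ 0.4982 -0.2438  0.0185]
side mark 0.82 [ 0.4557 -0.2556  0.0165]
[[ 0.9744  0.2249  0.    ]
 [ 0.2249 -0.9744 -0.    ]
 [-0.      0.     -1.    ]] [0.617  0.193  0.2523] [ 0.1307  0.6004  1.4146 -0.      1.1266  1.4746] 3.35 0.04354322876435378
```

View pics/w1.png

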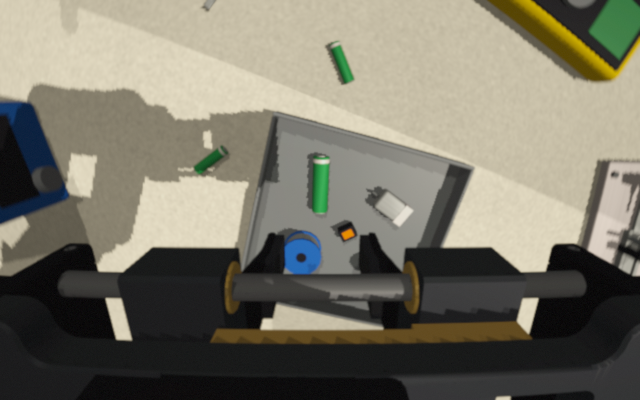

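The wrist picture shows the cell at (320,184), almost parallel to the fingers' gap direction and clear of the spool (302,252), relay (347,231) and motor (392,206). I'll refine its pose by segmentation.

```bash
python3 - <<'E'
from h import *
np.set_printoptions(precision=4,suppress=True)
c=viewer.calibration('wrist')
im=cv2.imread('pics/w1.png').astype(int); m=(im[...,1]>im[...,2]*1.3)&(im[...,1]>im[...,0]*1.3)
M=np.zeros_like(m); M[140:230,295:345]=m[140:230,295:345]
ys,xs=np.nonzero(M); print(len(xs),xs.min(),xs.max(),ys.min(),ys.max())
P=np.array([ray(c,(x,y),0.017)[:2] for x,y in zip(xs,ys)]).astype(np.float32)
r=cv2.minAreaRect(P); print(r)
vx,vy,*_=cv2.fitLine(P,cv2.DIST_L2,0,.01,.01).ravel(); print('axis deg',np.degrees(np.arctan2(vy,vx)))
o=env.get_obs(); d=np.array([*r[0],0])-o['eef_pos']; print('tool xy mm',(o['eef_rot'].T@d)*1e3)
E
```

```text
822 312 328 155 212
((0.6134434342384338, 0.19249585270881653), (0.06500513106584549, 0.017803719267249107), 12.509654998779297)
axis deg 11.531171
tool xy mm [ -3.559   -0.2783 252.2633]
```

Request:
carry_out --pt "-3 0 40 0 0 -0.015 0.5" --pt "0 0 45 0 0 0 0.5" --pt "0 0 45 0 0 0 0.5" --pt "0 0 30 0 0 0 0.5" --pt "0 0 15 0 0 0 0.5" --pt "0 0 0 0 0 0 0.5" --pt "0 0 0 0 0 0 0.9" --pt "0 0 0 0 0 0 0.9" --pt "0 0 0 0 0 0 0.9" --pt "0 0 0 0 0 0 0.9" --newtons 15

```text
t: 4.6
eef_pos: [0.6144, 0.1924, 0.078]
eef_rot: [[0.971, 0.239, 0.001], [0.239, -0.971, 0.0], [0.001, 0.0, -1.0]]
force: [-0.1, -0.5, 3.0]
grip_width: 0.0173
grasp_force: 14.8
```

Request:
carry_out --pt "0 0 -30 0 0 0 0.9" --pt "0 0 -50 0 0 0 0.9" --pt "0 0 -50 0 0 0 0.9" --pt "-12 41 -40 0 0 0 0.9" --pt "-12 41 0 0 0 0 0.9" --pt "-12 41 0 0 0 0 0.9" --pt "-12 41 0 0 0 0 0.9" --pt "-12 41 0 0 0 0 0.9" --pt "-12 41 0 0 0 0 0.9" --pt "-12 41 0 0 0 0 0.9" --pt "-11 40 0 0 0 0 0.9" --pt "0 0 0 0 0 0 0.9"

```text
t: 6.1
eef_pos: [0.6, -0.1511, 0.2472]
eef_rot: [[0.972, 0.235, 0.001], [0.235, -0.972, -0.001], [0.0, 0.001, -1.0]]
force: [-0.2, 0.2, -0.6]
grip_width: 0.0174
grasp_force: 14.8
```

```bash
python3 - <<'E'
from h import *
np.set_printoptions(precision=4,suppress=True)
im,c=cap('wrist','w2.png')
for n in ['wrist','side','scene']:
    if n!='wrist': im,c=cap(n)
    for l in ['cell','cradle','handle','pointer','mark','jig']:
        for d in viewer.landmark_of(n,l)[:1]: print(n,l,round(d['score'],2),w(c,d['point']),proj(c,w(c,d['point'])).round())
o=env.get_obs(); print(o['eef_rot'],o['eef_pos'],o['joints'],o['t'],o['grip_width'])
E
```

```text
wrist cell 0.97 [ 0.5929 -0.1536  0.1807] [321. 261.]
wrist cradle 0.67 [ 0.6027 -0.2188  0.0436] [385. 201.]
wrist mark 0.3 [0.5223 0.1032 0.0048] [ 95. 193.]
wrist jig 0.89 [ 0.5989 -0.2212 -0.0009] [378. 193.]
side cell 0.62 [0.7446 0.2029 0.0073] [228. 249.]
side cradle 0.66 [ 0.5974 -0.2176  0.0442] [330. 162.]
side handle 0.78 [ 0.4911 -0.2452  0.0653] [367. 156.]
side pointer 0.75 [ 0.4982 -0.2463  0.0172] [363. 170.]
side mark 0.91 [ 0.4552 -0.2517  0.0188] [377. 170.]
side jig 0.84 [ 0.5971 -0.2152 -0.0003] [329. 176.]
scene cell 0.74 [0.7429 0.2025 0.004 ] [332. 346.]
scene cradle 0.64 [ 0.5996 -0.221   0.0468] [245. 147.]
scene handle 0.7 [ 0.4955 -0.2476  0.0687] [276. 111.]
scene pointer 0.61 [ 0.4935 -0.2419  0.0177] [280. 129.]
scene mark 0.69 [ 0.455  -0.253   0.0154] [290. 120.]
scene jig 0.58 [ 0.6002 -0.221   0.0051] [247. 161.]
[[ 0.9709  0.2393 -0.0001]
 [ 0.2393 -0.9709  0.    ]
 [-0.0001 -0.     -1.    ]] [ 0.6001 -0.1479  0.2472] [-0.4223  0.57    1.495  -0.      1.0767  0.9069] 7.15 0.01691184739994109
```

View pics/w2.png

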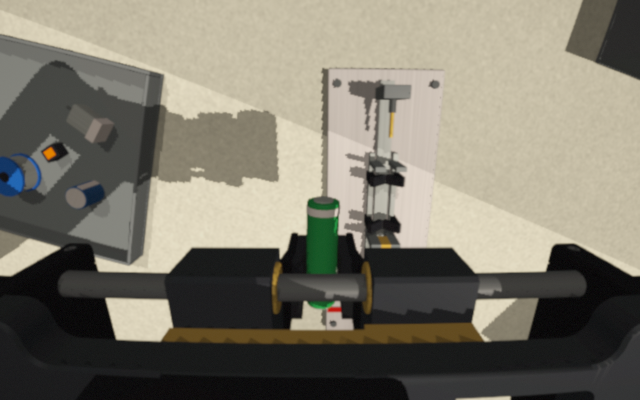

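The picture shows the cell held with its far end at (322,199), the saddles at (384,178) and (382,223), and the plate's back corners at (328,69) and (444,70). Next I'll fit the jig axis and the cell's offset in the grip.

```bash
python3 - <<'E'
from h import *
np.set_printoptions(precision=4,suppress=True)
c=viewer.calibration('wrist'); o=env.get_obs(); R=o['eef_rot'];p=o['eef_pos']
A,B=[ray(c,q,.012) for q in((328,70),(444,70))]; print('back edge',A,B,np.linalg.norm(A-B)); d=B-A; print('normal deg',np.degrees(np.arctan2(d[0],-d[1])))
h=np.radians(0)
for uv,z in [((384,178),.047),((382,224),.047),((396,90),.05),((322,199),.182),((322,305),.182)]:
    q=ray(c,uv,z); print(uv,q,'tool',(R.T@(q-p))*1e3)
im=cv2.imread('pics/w2.png').astype(int)
# plate right edge & dark saddles
for r in (80,100,120,140,160,200,220,240): print(r,[int(im[r,x].sum()) for x in range(416,456,2)])
dk=(im.sum(2)<110); dk[:165]=0; dk[232:]=0; dk[:,:362]=0; dk[:,410:]=0
n,l,s,ce=cv2.connectedComponentsWithStats(dk.astype(np.uint8)); print(s[1:],ce[1:])
m=(im[...,1]>im[...,2]*1.3)&(im[...,1]>im[...,0]*1.3); m[:190]=0;m[310:]=0; m[:,:290]=0;m[:,350:]=0
for r in range(194,300,10): x=np.nonzero(m[r])[0]; print(r, (x.min(),x.max()) if len(x) else 0, end=' ')
for d in viewer.cut_out('wrist','cradle')[:1]: pass
E
```

```text
back edge [ 0.7136 -0.128   0.012 ] [ 0.7431 -0.2421  0.012 ] 0.11783486107213093
normal deg 14.502158867227704
(384, 178) [ 0.6265 -0.2062  0.047 ] tool [ 11.6765  62.91   200.2271]
(382, 224) [ 0.5795 -0.2187  0.047 ] tool [-36.9234  63.7756 200.2296]
(396, 90) [ 0.7079 -0.1921  0.05  ] tool [ 94.0867  68.707  197.2226]
(322, 199) [ 0.6304 -0.1419  0.182 ] tool [30.8338  1.3995 65.2274]
(322, 305) [ 0.5648 -0.1582  0.182 ] tool [-36.7106   1.4695  65.2309]
80 [574, 578, 575, 583, 580, 579, 582, 562, 429, 425, 469, 541, 588, 591, 556, 557, 556, 551, 557, 559]
100 [576, 576, 583, 579, 579, 581, 586, 587, 581, 583, 588, 593, 590, 555, 556, 546, 546, 540, 552, 564]
120 [576, 582, 579, 579, 578, 582, 587, 580, 582, 586, 590, 589, 555, 546, 548, 554, 566, 563, 560, 574]
140 [577, 579, 576, 577, 577, 585, 581, 581, 585, 588, 584, 565, 566, 563, 566, 569, 574, 582, 572, 567]
160 [579, 575, 573, 573, 578, 577, 581, 580, 582, 561, 547, 560, 560, 555, 549, 560, 546, 543, 550, 554]
200 [629, 633, 634, 632, 638, 637, 635, 630, 621, 624, 619, 626, 633, 625, 624, 627, 629, 632, 630, 638]
220 [633, 635, 632, 638, 636, 629, 618, 632, 641, 629, 623, 623, 623, 628, 627, 632, 626, 621, 623, 625]
240 [629, 629, 633, 632, 629, 614, 622, 635, 627, 620, 622, 620, 627, 638, 633, 622, 617, 620, 628, 635]
[[367 172  17  14 142]
 [384 173  19  13 166]
 [365 216  16  16 148]
 [382 217  17  15 173]] [[373.9014 178.2324]
 [393.8554 178.9819]
 [371.1419 223.8243]
 [390.7746 224.7168]]
194 0 204 (np.int64(308), np.int64(338)) 214 0 224 (np.int64(308), np.int64(337)) 234 (np.int64(307), np.int64(337)) 244 (np.int64(306), np.int64(338)) 254 (np.int64(306), np.int64(337)) 264 (np.int64(306), np.int64(337)) 274 (np.int64(322), np.int64(323)) 284 0 294 0
```

```bash
python3 - <<'E'
import cv2
im=cv2.imread('pics/w2.png'); cv2.imwrite('pics/w2c.png',cv2.resize(im[60:260,290:460],None,fx=3,fy=3,interpolation=cv2.INTER_CUBIC))
E
```

```text
(no output)
```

View pics/w2c.png

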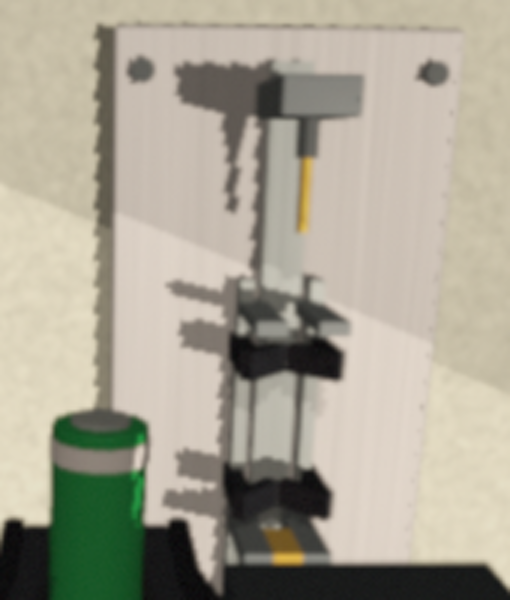

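Request:
carry_out --pt "-5 23 0 0 0 -0.013 0.9" --pt "-5 23 0 0 0 0 0.9" --pt "-6 22 10 0 0 0 0.9" --pt "0 0 35 0 0 0 0.9" --pt "0 0 35 0 0 0 0.9" --pt "0 0 27 0 0 0 0.9" --pt "0 0 0 0 0 0 0.9"

```text
t: 8.07
eef_pos: [0.5996, -0.2178, 0.1372]
eef_rot: [[0.968, 0.251, -0.006], [0.251, -0.968, 0.003], [-0.005, -0.005, -1.0]]
force: [-0.3, -0.0, -0.4]
grip_width: 0.0174
grasp_force: 14.8
```

```bash
python3 - <<'E'
from h import *
np.set_printoptions(precision=4,suppress=True)
I=[]
for n in ['wrist','side','scene']:
    im,c=cap(n)
    I.append(im)
    for l in ['cell','cradle']:
        for d in viewer.landmark_of(n,l)[:3]: print(n,l,round(d['score'],2),w(c,d['point']),proj(c,w(c,d['point'])).round())
o=env.get_obs(); print(o['eef_rot'],o['eef_pos'],o['t'],o['grip_width'])
a=I[0][60:360,180:460]; b=cv2.resize(I[1][120:200,280:400],None,fx=4,fy=3.75)
cv2.imwrite('pics/w3.png',cv2.cvtColor(np.hstack([a,b]),cv2.COLOR_RGB2BGR))
E
```

```text
wrist cell 0.72 [ 0.5944 -0.2196  0.0721] [321. 259.]
side cell 0.57 [ 0.5985 -0.2183  0.0415] [329. 163.]
side cell 0.54 [0.7432 0.2048 0.0073] [228. 249.]
side cell 0.47 [ 0.6031 -0.2215  0.0756] [328. 152.]
side cradle 0.81 [ 0.6007 -0.2187  0.0414] [329. 163.]
scene cell 0.7 [ 0.6007 -0.2204  0.076 ] [244. 138.]
scene cell 0.68 [0.7414 0.2027 0.0039] [332. 346.]
scene cell 0.5 [0.6137 0.3199 0.0081] [438. 347.]
scene cradle 0.67 [ 0.6005 -0.2188  0.0473] [246. 148.]
[[ 0.9677  0.2522  0.0014]
 [ 0.2522 -0.9677 -0.0008]
 [ 0.0011  0.0011 -1.    ]] [ 0.6018 -0.2179  0.1412] 8.525 0.017422825743377165
```

View pics/w3.png

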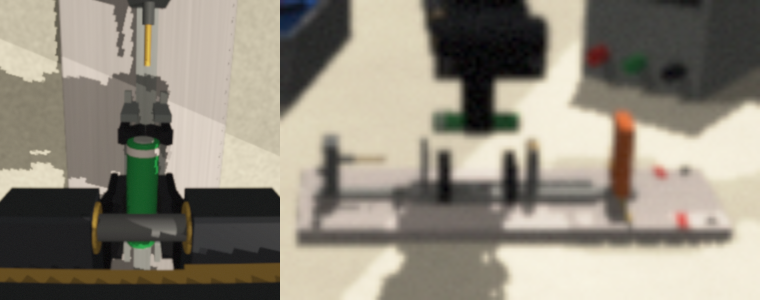

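The wrist crop shows the cell at column 143 against a saddle centred near 146. In the side crop it sits centrally between the end stops (cell 433–519, stops 424 and 532). I'll lower it gently.

Request:
carry_out --pt "0 1 15 0 0 0 0.9" --pt "0 0 10 0 0 0 0.9" --pt "0 0 5 0 0 0 0.9" --pt "0 0 0 0 0 0 0.9" --pt "0 0 0 0 0 0 0.9" --newtons 8

```text
t: 9.15
eef_pos: [0.6017, -0.2186, 0.1099]
eef_rot: [[0.968, 0.252, -0.0], [0.252, -0.968, 0.0], [-0.0, -0.0, -1.0]]
force: [-0.4, 0.2, 0.0]
grip_width: 0.0177
grasp_force: 8.0
```

Request:
carry_out --pt "0 0 1 0 0 0 0.9" --pt "0 0 0 0 0 0 0.9"

```text
t: 9.4
eef_pos: [0.6018, -0.2186, 0.1095]
eef_rot: [[0.968, 0.252, 0.0], [0.252, -0.968, -0.0], [0.0, 0.0, -1.0]]
force: [0.1, 0.7, 2.1]
grip_width: 0.0175
grasp_force: 8.0
```

Contact (2 N). I'll release the cell and rise straight up.

Request:
carry_out --pt "0 0 0 0 0 0 0.7" --pt "0 0 0 0 0 0 0.6" --pt "0 0 0 0 0 0 0.5" --pt "0 0 -15 0 0 0 0.5" --pt "0 0 -40 0 0 0 0.4" --pt "0 0 -50 0 0 0 0.4" --pt "0 0 0 0 0 0 0.4"

```text
t: 10.28
eef_pos: [0.6044, -0.2201, 0.2201]
eef_rot: [[0.968, 0.252, 0.01], [0.252, -0.968, -0.006], [0.008, 0.008, -1.0]]
force: [1.3, -0.6, 0.9]
grip_width: 0.0518
grasp_force: 0.0
```

```bash
python3 - <<'E'
from h import *
np.set_printoptions(precision=4,suppress=True)
I=[]
for n in ['wrist','side','scene']:
    im,c=cap(n)
    I.append(im)
    for l in ['cell','handle','pointer','mark']:
        for d in viewer.landmark_of(n,l)[:2]: print(n,l,round(d['score'],2),w(c,d['point']),proj(c,w(c,d['point'])).round())
o=env.get_obs(); print(o['eef_rot'],o['eef_pos'],o['t'],o['grip_width'])
a=I[0][60:360,180:460]; b=cv2.resize(I[1][120:200,280:400],None,fx=4,fy=3.75)
cv2.imwrite('pics/w4.png',cv2.cvtColor(np.hstack([a,b]),cv2.COLOR_RGB2BGR))
E
```

```text
wrist cell 0.72 [ 0.5958 -0.2227  0.0447] [319. 207.]
wrist handle 0.86 [ 0.4959 -0.2502  0.0703] [321. 319.]
side cell 0.73 [0.6125 0.3201 0.0062] [271. 297.]
side cell 0.58 [0.7412 0.2006 0.0054] [230. 249.]
side handle 0.79 [ 0.4907 -0.2429  0.065 ] [367. 156.]
side pointer 0.58 [ 0.5971 -0.2185 -0.0028] [330. 176.]
side pointer 0.55 [ 0.4962 -0.2461  0.0155] [364. 170.]
side mark 0.64 [ 0.4574 -0.2559  0.0181] [377. 170.]
scene cell 0.8 [ 0.6016 -0.2232  0.0409] [244. 149.]
scene cell 0.74 [0.6135 0.3178 0.0094] [438. 345.]
scene handle 0.83 [ 0.4944 -0.2492  0.0678] [276. 110.]
scene pointer 0.88 [ 0.4948 -0.2442  0.017 ] [279. 129.]
scene mark 0.63 [ 0.4512 -0.253   0.0169] [291. 118.]
[[ 0.9677  0.252  -0.0002]
 [ 0.252  -0.9677  0.0001]
 [-0.0002 -0.0002 -1.    ]] [ 0.6017 -0.2187  0.2141] 11.025 0.052057654901609234
```

View pics/w4.png

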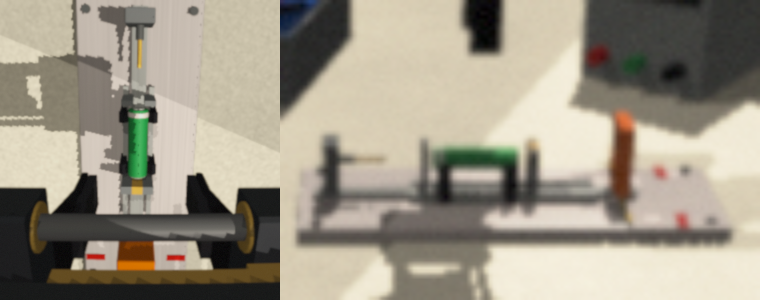

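The cell rests in the cradle: at (138,142) in the wrist crop, and level between the stops in the side crop. Now the handle.

Request:
carry_out --pt "0 0 0 0 0 -0.1745 0.5" --pt "0 0 0 0 0 -0.1745 0.5" --pt "0 0 0 0 0 -0.1745 0.5" --pt "0 0 0 0 0 -0.1745 0.5" --pt "0 0 0 0 0 -0.1745 0.5" --pt "0 0 0 0 0 -0.1745 0.5" --pt "0 0 0 0 0 -0.1745 0.5" --pt "0 0 0 0 0 -0.1745 0.5" --pt "0 0 0 0 0 -0.1745 0.5" --pt "0 -37 10 0 0 0 0.5" --pt "0 -37 10 0 0 0 0.5" --pt "0 -37 10 0 0 0 0.5" --newtons 40

```text
t: 12.52
eef_pos: [0.4935, -0.2469, 0.1842]
eef_rot: [[-0.252, 0.968, 0.001], [0.968, 0.252, -0.001], [-0.001, 0.0, -1.0]]
force: [0.0, 0.1, 0.2]
grip_width: 0.0436
grasp_force: 0.0
```

```bash
python3 - <<'E'
from h import *
np.set_printoptions(precision=4,suppress=True)
im,c=cap('wrist','w5.png')
for l in ['cell','handle','pointer','mark']:
    for d in viewer.landmark_of('wrist',l)[:2]: print(l,round(d['score'],2),w(c,d['point']),proj(c,w(c,d['point'])).round())
o=env.get_obs(); print(o['eef_rot'],o['eef_pos'],o['joints'],o['t'],o['grip_width'])
E
```

```text
cell 0.91 [ 0.5973 -0.2195  0.0453] [456. 209.]
handle 0.83 [ 0.4959 -0.2501  0.0723] [326. 227.]
pointer 0.62 [ 0.4934 -0.2474  0.0145] [323. 199.]
mark 0.76 [ 0.4553 -0.2554  0.0191] [279. 199.]
mark 0.48 [ 0.5975 -0.219  -0.0014] [436. 193.]
[[-0.2513  0.9679  0.0019]
 [ 0.9679  0.2513 -0.0011]
 [-0.0015  0.0016 -1.    ]] [ 0.4952 -0.2472  0.1847] [-0.665   0.5826  1.7112  0.0004  0.8457 -0.9193] 12.775 0.043456792700472834
```

View pics/w5.png

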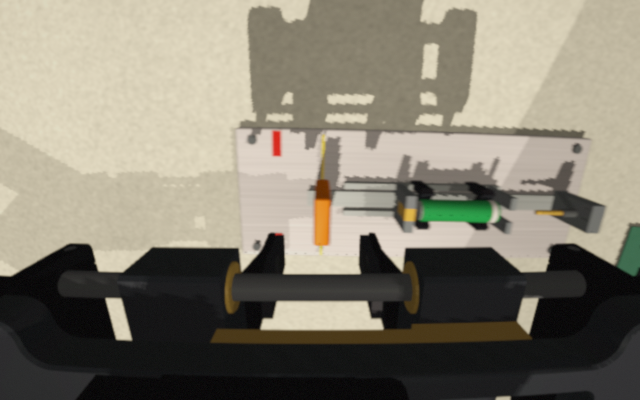

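The orange handle, (322,213), is centred between the fingers. The pointer is at (323,160) and the red mark at (277,143). I'll descend and pinch.

Request:
carry_out --pt "0 0 25 0 0 0 0.5" --pt "0 0 25 0 0 0 0.5" --pt "0 0 18 0 0 0 0.5" --pt "0 0 0 0 0 0 0.5" --pt "0 0 0 0 0 0 1" --pt "0 0 0 0 0 0 1" --pt "0 0 0 0 0 0 1" --pt "0 0 0 0 0 0 1" --newtons 40

```text
t: 13.78
eef_pos: [0.4946, -0.2468, 0.1167]
eef_rot: [[-0.251, 0.968, 0.001], [0.968, 0.251, -0.001], [-0.001, 0.001, -1.0]]
force: [2.3, 1.5, 1.1]
grip_width: 0.0121
grasp_force: 40.1
```

Gripped (12.1 mm wide, 40 N). Pull 40 mm, gently.

Request:
carry_out --pt "0 -6 0 0 0 0 1" --pt "0 -8 0 0 0 0 1" --pt "0 -8 0 0 0 0 1" --pt "0 -8 0 0 0 0 1" --pt "0 -6 0 0 0 0 1" --pt "0 -4 0 0 0 0 1" --pt "0 0 0 0 0 0 1" --pt "0 0 0 0 0 0 1" --newtons 40

```text
t: 14.78
eef_pos: [0.4563, -0.2561, 0.1167]
eef_rot: [[-0.249, 0.968, 0.002], [0.968, 0.249, 0.001], [0.0, 0.003, -1.0]]
force: [4.8, 5.6, 2.6]
grip_width: 0.0117
grasp_force: 40.0
```

```bash
python3 - <<'E'
from h import *
np.set_printoptions(precision=4,suppress=True)
I=[]
ax=np.array([.9679,.2513,0])
for n in ['wrist','side','scene']:
    im,c=cap(n); I.append(im)
    for l in ['cell','pointer','mark','handle']:
        for d in viewer.landmark_of(n,l)[:1]:
            p=w(c,d['point']); print(n,l,round(d['score'],2),p,'axis',((p-[.600,-.2186,0])@ax*1e3).round(1),proj(c,p).round())
o=env.get_obs(); print(o['eef_pos'],o['force'],o['t'],o['grip_width'],o['grasp_force'])
a=cv2.resize(I[0][100:260,200:360],(400,400)); b=cv2.resize(I[1][140:190,340:400],(400,400))
cv2.imwrite('pics/w6.png',cv2.cvtColor(np.hstack([a,b]),cv2.COLOR_RGB2BGR))
E
```

```text
wrist cell 0.82 [ 0.5967 -0.2197  0.0431] axis -3.5 [557. 243.]
wrist pointer 0.97 [ 0.4573 -0.2568  0.014 ] axis -147.7 [325. 228.]
wrist mark 0.75 [ 0.455  -0.2547  0.0177] axis -149.4 [322. 227.]
wrist handle 0.71 [ 0.4558 -0.2573  0.0153] axis -149.3 [322. 229.]
side cell 0.67 [0.6105 0.3221 0.0051] axis 146.1 [272. 299.]
side pointer 0.89 [ 0.4576 -0.2549  0.0161] axis -147.0 [377. 170.]
side mark 0.75 [ 0.4569 -0.2516  0.0187] axis -146.8 [377. 170.]
side handle 0.75 [ 0.4537 -0.253   0.0648] axis -150.2 [379. 156.]
scene cell 0.78 [ 0.6005 -0.2172  0.0415] axis 0.8 [246. 150.]
scene pointer 0.86 [ 0.4552 -0.2556  0.0201] axis -149.4 [289. 117.]
scene mark 0.64 [ 0.4566 -0.2514  0.0147] axis -147.0 [290. 120.]
scene handle 0.65 [ 0.4553 -0.2566  0.0677] axis -149.6 [288. 101.]
[ 0.4563 -0.256   0.1167] [5.3533 5.4465 2.1669] 15.525 0.011602204196490561 39.95689951814711
```

View pics/w6.png

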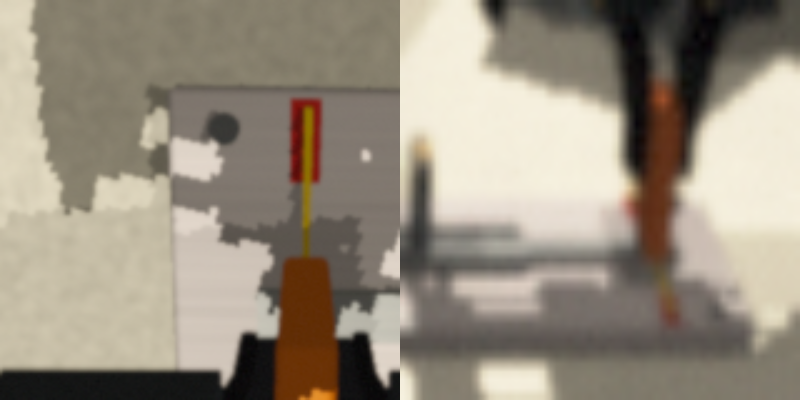

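The yellow pointer (crop column 308) lies on the red band (291–321, centre 306). TCP travel is 39.3 mm against the 40 mm wanted, so I'll trim 0.6 mm.

Request:
carry_out --pt "0 -0.6 0 0 0 0 1" --pt "0 0 0 0 0 0 1" --pt "0 0 0 0 0 0 1" --pt "0 0 0 0 0 0 1" --newtons 40

```text
t: 16.02
eef_pos: [0.4559, -0.2562, 0.1167]
eef_rot: [[-0.249, 0.968, 0.003], [0.968, 0.249, 0.001], [0.0, 0.003, -1.0]]
force: [6.5, 5.2, 3.1]
grip_width: 0.0117
grasp_force: 40.0
```

```bash
python3 - <<'E'
from h import *
o=env.get_obs(); print(o['eef_pos'],o['force'],o['qvel'].round(4),o['t'],o['grip_width'])
im,c=cap('wrist'); a=im[140:172,300:345].astype(int)
red=(a[...,0]>90)&(a[...,1]<50); yel=(a[...,0]>90)&(a[...,1]>80)&(a[...,2]<60)
for r in range(0,32,4): print(r,[np.nonzero(q[r])[0].tolist() for q in (red,yel)])
print(env.hand_in())
E
```

```text
[ 0.45586242 -0.25615963  0.11669219] [6.48145096 5.18123458 3.06349346] [-0.0004  0.0014 -0.0014  0.0011  0.001   0.0001] 16.025 0.011688165392166246
0 [[18, 19, 20, 21, 22, 23, 24, 25, 26, 27], []]
4 [[17, 18, 19, 20, 26, 27], [22, 23, 24]]
8 [[18, 20, 26, 27], [22, 23, 24]]
12 [[17, 20, 26, 27], [22, 23, 24]]
16 [[18, 19, 20, 26, 27], [22, 23, 24]]
20 [[17, 20, 26, 27], [22, 23, 24]]
24 [[17, 18, 19, 20, 26, 27], [22, 23, 24]]
28 [[17, 18, 20, 25, 26, 27], [22, 23]]
the job is handed in; nothing more can be done
None
```

I laid the green cell in the cradle and let it go, then pulled the handle until the yellow pointer lay on the red marks. I handed the job in at about 16 s with the gripper still holding the handle there; no verdict came back.

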